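# Set the dosing pump dial to the red mark and start it

## Robot

A 6-joint arm with a two-finger parallel gripper is mounted at the origin on a cart in front of the work surface, level with it; the furniture and walls round the work are solid. World frame = base frame: x ahead of the robot, y to its left, z up, the work surface at z = 0. Lengths are in m, angles in degrees, forces in N, time in s.
With the tool pointing down it reaches from about 0.35 to 0.875 m from the base axis. Payload 4.2 kg.
Tool frame: the origin (TCP) lies midway between the tips of the shut fingers; the grasp point (between the pads) lies 19 mm behind it (r.pinch_z is the distance from the TCP to the grasp point, in m); z points along the fingers, y is the line along which they close (so a half turn about z gives the same grasp; the last joint's range is limited). The gripper opens to 87 mm and grips with 3 to 60 N. Pads are 19 mm wide; open, the fingers measure 117 mm over their backs; the gripper's body (75 mm by 190 mm) begins 51 mm behind the grasp point.
Start: joints at [85.634, 22.042, 0.453, 0, -68.411, -14.817], TCP at [0.205, 0.59, 0.223] pointing down, gripper open.
Joint ranges: [-179.83, 179.83], [-69.29, 118.12], [-61.27, 80.66], [-181.25, 117.63], [-171.15, -9.14], [-177.46, 177.46]. Speed limits (degrees/s): [159.86, 159.86, 180, 180, 180, 180].

## Interface

Orientations are given as a 3x3 rotation matrix whose columns are the frame's x, y, z axes.
In Python, from station import r, imaging, models gives the robot as it stands. The module is installed in compiled form; this text tells all that it offers.
- The arm moves only by the tool apply_moves, never from a script. Its argument "moves" is a list of rows, each a list of 2 entries, a list of its own where there are three numbers: the shift along the tool's x, y, z in m, then the turn about the tool's z in degrees. A call has 1 to 5 rows; each row shifts and turns the commanded pose from where the row before left it, along the tool's axes as they then stand; what a row does not reach is not made up. A row lasts 1/12 s, in which the tool goes at most 41.7 mm and 7.16 degrees, less where a joint would pass 70% of its speed; a pose out of reach is approached as far as the arm can. A call is refused whole if a number of a shift passes 0.0417 or a number of a turn 7.16, either way. A call with a gripper value outside its range is refused whole. "hand" is the finger opening in m, from 0 to 0.087, set as the call begins (left out, the last holds). The fingers move at their own pace and stop on an object; the grip force is fixed at half the most. Time passes only in rows, so rows that do not move let the fingers close. It gives the time, the measured TCP pose, the force, the opening and the grip force at its end, in the units of the state.
- r.sense(): the state, without advancing time (a new reading comes with each control period).
- imaging.capture(name): name is "side" or "top"; returns a dict with "frame" (480x640x3 uint8, blue, green, red), "intrinsics" (3x3 intrinsics, pixels), "eye" and "orientation" of the camera in the world. Camera axes: x right, y down, z forward; pixel columns grow to the right and rows downward; lengths in m; the calibration is good to about 2 mm. A picture is of the moment at which its call begins. There is no depth.
- r.finish_job(): hands the job in; it is judged then, once.
Trained networks look in a picture, given as the dict that the camera call returned (one of the last four; its "shot" number tells which), for a name from the list of things; names that differ only in an ending like _2 or _b are one class to them, and where a whole thing is asked for, a point or a joint stands for the part that bears it (a point fixed in the world has none). Each returns a list of dicts, best first, with "confidence" (0 to 1); they miss things now and then, are a little off and sometimes report something else, mostly with a low value. They report only what shows in the picture. A call takes as long as a camera call.
- models.cut_out(picture, target): "region" (480x640 bool, what is visible of it) and "extent" ([left, top, width, height] as shares, 0 to 1, of the picture: columns of its width, rows of its height, round what is visible of it).
- models.place_of(picture, target): "at" ([column, row] as shares, 0 to 1, of the picture: columns of its width, rows of its height: a listed point, or the origin of a listed thing).
The state is a dict: "time_s": time; "joints": joint angles; "joint_velocities": joint speeds; "effort": joint torques, N m; "tcp_pos": TCP position; "ee_rot": TCP orientation; "wrist_force": force on the tool from outside, world axes, zero at the start; "moment": the same for the moment, N m; "gripper_width": opening from 0.0 (shut) to 1.0 (fully open); "gripper_force": force on a finger pad.
Only numpy, scipy, OpenCV 4.12 (cv2) and the standard library are available. Lean on these libraries where they do the work, as an engineer would, in place of code of your own. Each camera call takes 0.05 s, during which the arm holds its last target. There are 200 camera calls.

## Task

Set the dosing pump for the red line: push the dial round with the fingertips, by its finger notch, until its white index line lines up with the scale line that has the red pin. Only then press the green start button and let it come up again, leaving the dial on the red line. Nothing needs gripping or lifting; leave the beaker, the petri dish and the sample jar beside the pump where they stand.

Things in the scene. Friction and masses are not known exactly. Their poses are not given: they have to be found in the camera images.
- pump: low white dosing pump, fixed; flat top face 56 mm above the worktop; origin at worktop height under the dial axis, +x to its back (two hose barbs), +y to its left. Housing reaches 95 mm to front and back of the origin, 90 mm to +y, 135 mm to -y
- dial_axis (a point): centre of the dial's top face, 77 mm above the worktop, on its vertical axis; axes as the pump's. Black scale lines every 12.5 degrees surround the dial; the four bold ones, 4 mm wide, stand at -100, -50, 50 and 100 degrees (0 = pump's +x, positive = counter-clockwise from above), each ending at a coloured pin; which colour is where varies
- dial (a joint): dial angle in rad, positive = counter-clockwise seen from above; at 0 the white index line points to the pump's +x. Range -2.4 to 2.4. The dial stays where it is left; about 0.06 N m turns it (1.5 N at the notch)
- index_aim (a point): point 81 mm from the dial axis straight beyond the outer end of the white index line, turning with the dial; lies over a pin's centre (seen from above) when the index lines up with that pin's scale line
- notch (a point): centre of the finger notch at the level of the dial's top, 40 mm from the axis, across the axis from the index line. Dial: black disc, 116 mm diameter. Notch: slot open at top and rim, 44 mm wide, from 22 mm to 58 mm (rim) radially, 15 mm deep (floor 62 mm above the worktop); closed fingertips up to 36 mm across fit. Pushing either side wall turns the dial
- pin_red: short round red pin, 12 mm diameter, 4 mm high, fixed on the pump's top face at the outer end of one bold black scale line; origin at the centre of its foot, 81 mm from the dial axis; marks the target line
- pin_blue: short round blue pin, 12 mm diameter, 4 mm high, fixed on the pump's top face at the outer end of one bold black scale line; origin at the centre of its foot, 81 mm from the dial axis
- pin_yellow: short round yellow pin, 12 mm diameter, 4 mm high, fixed on the pump's top face at the outer end of one bold black scale line; origin at the centre of its foot, 81 mm from the dial axis
- pin_black: short round black pin, 12 mm diameter, 4 mm high, fixed on the pump's top face at the outer end of one bold black scale line; origin at the centre of its foot, 81 mm from the dial axis
- start_top (a point): centre of the top of the round green start button, 28 mm diameter, in a black housing at the pump's front right corner (55 mm towards the robot side and 106 mm to the right of the dial axis in the pump's axes)
- start (a joint): how far the start button is pressed, m: 0 up, 0.006 fully down; springs back, about 5 N holds it fully down
- beaker_50: loose clear beaker, 50 mm wide, 56 mm high, left of the pump; origin at the centre of its underside; leave alone
- petri_1: loose petri dish, 63 mm across, 14 mm high, right of the pump; origin at the centre of its underside; leave alone
- sample_jar_1: loose sample jar with a red lid, 62 mm across, 120 mm high, right of the pump and further back; origin at the centre of its underside; leave alone

How it is judged:
By the outcome, as a careful person would: the job done as asked, in the order asked, and still so for the second after the job is handed in, with the robot touching nothing.
It also fails if it takes over 54 s, if anything falls off the work surface, if the arm or the gripper's body presses on something with over 40 N, if the wrist force passes 120 N, or if a joint passes its speed limit or range.

## Working session

There is one attempt and no reset: what is moved stays moved. The work goes in short steps, Python scripts to look and compute and a tool call to move; the robot and the scene stay as the last step left them, time stands still between calls to the robot, and variables do not carry over. Pictures are saved under pics/ and viewed, at most 10 in all, crops included, and the job is handed in when it is done.

Besides the shell and the picture viewer there is one more tool, called after ">>>" as name(argument=value, ...) on one line, values as JSON. apply_moves: Moves the arm, as the interface text tells. Its arguments: {"type":"object","properties":{"moves":{"type":"array"},"hand":{"type":"number"}},"required":["moves"]}

```bash
mkdir -p pics
cat > h.py <<'E'
import numpy as np, cv2
from station import r, imaging, models
def ray(p,at):
    K=np.array(p["intrinsics"]);R=np.array(p["orientation"]);e=np.array(p["eye"])
    d=R@np.linalg.inv(K)@np.array([at[0]*640,at[1]*480,1]);return e,d/np.linalg.norm(d)
def onplane(p,at,z):
    e,d=ray(p,at);return e+d*(z-e[2])/d[2]
def tri(obs):
    A=np.zeros((3,3));b=np.zeros(3)
    for e,d in obs:
        M=np.eye(3)-np.outer(d,d);A+=M;b+=M@e
    return np.linalg.solve(A,b)
def shot(n,f=None):
    p=imaging.capture(n)
    if f: cv2.imwrite("pics/"+f,p["frame"])
    return p
E
python3 - <<'E'
from h import *
np.set_printoptions(precision=4,suppress=True)
P={n:shot(n,n+"0.png") for n in("side","top")}
for n in P: print(n,P[n]["eye"],P[n]["orientation"])
for t in ["dial_axis","notch","index_aim","pin_red","pin_blue","pin_yellow","pin_black","start_top","pump","beaker_50","petri_1","sample_jar_1"]:
    obs=[];s=t
    for n in P:
        q=models.place_of(P[n],t)
        if q:
            q=q[0];obs.append(ray(P[n],q["at"]));s+=f" {n} {np.array(q['at'])*[640,480]} c{q['confidence']:.2f}"
    if len(obs)==2:s+=f" tri {tri(obs)}"
    print(s)
s=r.sense();print(s["tcp_pos"],s["ee_rot"],s["time_s"],s["gripper_width"])
E
```

```text
side [0.281  0.5947 0.4719] [[-0.9182 -0.1976  0.3433]
 [-0.3958  0.4228 -0.8152]
 [ 0.0159 -0.8844 -0.4665]]
top [ 0.5216 -0.1301  1.1547] [[-0.0137 -0.9978  0.0648]
 [-0.9997  0.0151  0.0213]
 [-0.0222 -0.0645 -0.9977]]
dial_axis side [358.528 253.824] c0.65 top [297.984 274.896] c0.85 tri [ 0.5217 -0.0615  0.075 ]
notch side [381.504 258.816] c0.86 top [299.904 294.816] c0.90 tri [ 0.4846 -0.064   0.0743]
index_aim side [308.48  252.288] c0.75 top [295.424 230.88 ] c0.87 tri [ 0.6065 -0.0585  0.0596]
pin_red side [357.632 294.48 ] c0.44 top [261.312 288.192] c0.47 tri [0.4945 0.014  0.0585]
pin_blue side [311.808 285.216] c0.55 top [263.616 254.4  ] c0.42 tri [0.5637 0.0096 0.0518]
pin_yellow top [320.32  240.096] c0.58
pin_black top [339.52  271.392] c0.61
start_top side [396.48 223.92] c0.77 top [356.416 289.392] c0.65 tri [ 0.4961 -0.1763  0.0765]
pump side [356.8  295.68] c0.84
beaker_50 side [361.408 364.512] c0.56 top [234.688 307.584] c0.94 tri [0.4569 0.0799 0.0035]
petri_1 side [362.112 233.088] c0.46 top [388.672 243.888] c0.76 tri [ 0.5854 -0.2513  0.005 ]
sample_jar_1 side [309.824 224.112] c0.67 top [381.824 198.   ] c0.87 tri [ 0.6842 -0.2383  0.0081]
[0.2053 0.5903 0.2226] [[ 0.9445 -0.3286  0.    ]
 [-0.3286 -0.9445 -0.    ]
 [ 0.      0.     -1.    ]] 1.3 1.0042747440163875
```

Run:
```python
import cv2
i=cv2.imread("pics/top0.png")[180:330,210:410];cv2.imwrite("pics/top0c.png",cv2.resize(i,(800,600),interpolation=cv2.INTER_CUBIC))
```

```text
(no output)
```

View pics/top0c.png

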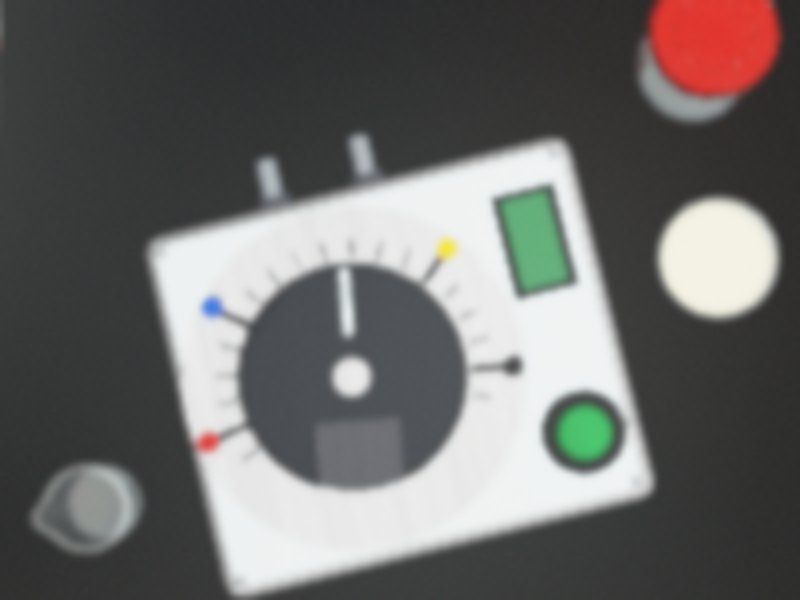

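View pics/side0.png

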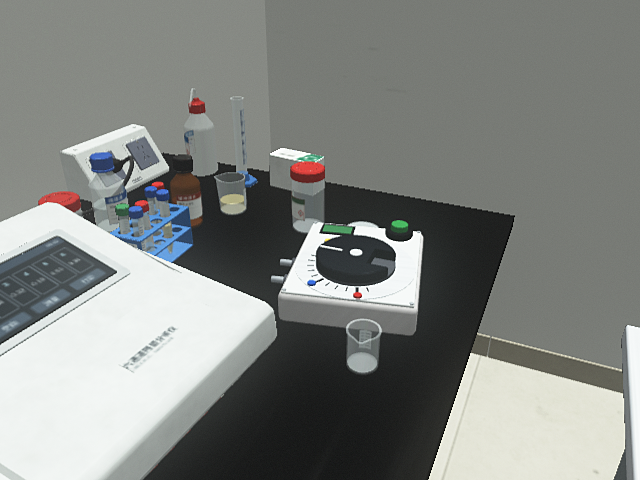

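The top crop shows the pump turned about 13° CCW. The index points up at about 4° world, the notch is towards the robot, and the red pin is at crop (207,442), the pump's +100° line. The side view agrees (red pin at (357,295), blue at (312,284)). Next I fit the pump pose and check the travel path.

```bash
cat >> h.py <<'E'
from scipy.optimize import least_squares
def project(p,X):
    K=np.array(p["intrinsics"]);R=np.array(p["orientation"]);c=R.T@(np.array(X)-np.array(p["eye"]));u=K@c
    return u[:2]/u[2]
E
python3 - <<'E'
from h import *
np.set_printoptions(precision=4,suppress=True)
P=shot("top")
loc={"pin_red":100,"pin_blue":50,"pin_yellow":-50,"pin_black":-100}
pts={t:(81*np.cos(np.radians(a))/1e3,81*np.sin(np.radians(a))/1e3,.058) for t,a in loc.items()}
pts["start_top"]=(-.055,-.106,.0765); pts["dial_axis"]=(0,0,.077)
m={"pin_red":(207,442),"pin_blue":(212,307),"pin_yellow":(447,248),"pin_black":(514,366),"start_top":(585,432),"dial_axis":(351,377)}
px={t:((v[0]+.5)/4+210-.5,(v[1]+.5)/4+180-.5) for t,v in m.items()}
def res(q):
    x,y,a=q;c,s=np.cos(a),np.sin(a);o=[]
    for t,l in pts.items():
        o+=list(project(P,(x+c*l[0]-s*l[1],y+s*l[0]+c*l[1],l[2]))-px[t])
    return o
f=least_squares(res,[.52,-.06,.23]);print(f.x,np.degrees(f.x[2]),np.array(f.fun).reshape(-1,2))
for t,v,z in [("axis",(351,377),.077),("i0",(344,268),.077),("i1",(348,336),.077),("notch",(360,452),.062),("start",(585,432),.0765)]:
    print(t,onplane(P,((v[0]/4+210)/640,(v[1]/4+180)/480),z))
E
```

```text
[ 0.5245 -0.0605  0.2311] 13.240641387813529 [[ 0.3338 -0.034 ]
 [-0.1115  0.0519]
 [ 0.1037  0.0165]
 [-0.294  -0.0928]
 [-0.1484  0.1143]
 [ 0.1187 -0.0539]]
axis [ 0.5236 -0.061   0.077 ]
i0 [ 0.5782 -0.0581  0.077 ]
i1 [ 0.5441 -0.0597  0.077 ]
notch [ 0.4858 -0.0642  0.062 ]
start [ 0.4947 -0.1773  0.0765]
```

View pics/top0.png

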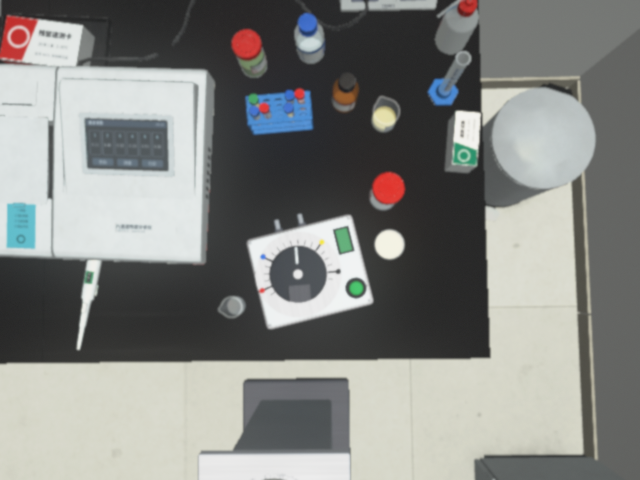

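The top view shows a clear path. The instrument's near corner is at (208,262), and the beaker is at (232,307), low. The pump fit agrees to 0.3 px, so I plan the travel now.

```bash
cat >> h.py <<'E'
AX=np.array([.524,-.0607]); YAW=13.24
def u(a): return np.array([np.cos(np.radians(a)),np.sin(np.radians(a))])
def state():
    s=r.sense();R=np.array(s["ee_rot"]);return np.array(s["tcp_pos"]),np.degrees(np.arctan2(R[1,0],R[0,0])),s
def rows(path,pos,yaw):
    """path: list of (xyz,yaw); rows from pos,yaw (tool pointing straight down)"""
    for k,(q,w) in enumerate(path):
        d=np.array(q)-pos;a=np.radians(yaw)
        t=np.array([d[0]*np.cos(a)+d[1]*np.sin(a), d[0]*np.sin(a)-d[1]*np.cos(a), -d[2]])
        t=np.round(t,4);dw=np.round(-(w-yaw),2)
        print(("[" if k%5==0 else " ")+f"[[{t[0]},{t[1]},{t[2]}],{dw}],")
        pos=np.array(q);yaw=w
def line(pos,yaw,q,w,n):
    return [(pos+(np.array(q)-pos)*i/n, yaw+(w-yaw)*i/n) for i in range(1,n+1)]
E
python3 - <<'E'
from h import *
p,w,s=state();print(p,w,s["time_s"])
q=[*(AX+.04*u(183.5)),p[2]]
rows(line(p,w,q,-176.5,23),p,w)
E
```

```text
[0.20532427 0.59029875 0.22255579] -19.181315861741556 1.35
[[[0.0208,0.0229,-0.0],6.84],
 [[0.0234,0.0202,-0.0],6.84],
 [[0.0256,0.0173,-0.0],6.84],
 [[0.0275,0.0141,-0.0],6.84],
 [[0.029,0.0107,-0.0],6.84],
[[[0.03,0.0072,-0.0],6.84],
 [[0.0307,0.0036,-0.0],6.84],
 [[0.0309,-0.0001,-0.0],6.84],
 [[0.0307,-0.0038,-0.0],6.84],
 [[0.03,-0.0074,-0.0],6.84],
[[[0.0289,-0.0109,-0.0],6.84],
 [[0.0274,-0.0143,-0.0],6.84],
 [[0.0255,-0.0174,-0.0],6.84],
 [[0.0232,-0.0203,-0.0],6.84],
 [[0.0207,-0.023,-0.0],6.84],
[[[0.0178,-0.0253,-0.0],6.84],
 [[0.0146,-0.0272,-0.0],6.84],
 [[0.0113,-0.0288,-0.0],6.84],
 [[0.0078,-0.0299,-0.0],6.84],
 [[0.0042,-0.0306,-0.0],6.84],
[[[0.0005,-0.0309,-0.0],6.84],
 [[-0.0032,-0.0307,-0.0],6.84],
 [[-0.0068,-0.0301,-0.0],6.84],
```

>>> apply_moves(moves=[[[0.0208, 0.0229, 0], 6.84], [[0.0234, 0.0202, 0], 6.84], [[0.0256, 0.0173, 0], 6.84], [[0.0275, 0.0141, 0], 6.84], [[0.029, 0.0107, 0], 6.84]], hand=0)

```text
time_s: 1.77
tcp_pos: [0.2664, 0.4468, 0.2226]
ee_rot: [[0.592, -0.806, 0.0], [-0.806, -0.592, 0.0], [-0.0, -0.0, -1.0]]
wrist_force: [0.1, -0.4, 0.6]
gripper_width: 0.704
gripper_force: 0.0
```

>>> apply_moves(moves=[[[0.03, 0.0072, 0], 6.84], [[0.0307, 0.0036, 0], 6.84], [[0.0309, 0, 0], 6.84], [[0.0307, -0.0038, 0], 6.84], [[0.03, -0.0074, 0], 6.84]])

```text
time_s: 2.18
tcp_pos: [0.327, 0.3046, 0.2228]
ee_rot: [[0.037, -0.999, 0.0], [-0.999, -0.037, 0.001], [-0.001, -0.0, -1.0]]
wrist_force: [0.5, 0.1, 0.1]
gripper_width: 0.325
gripper_force: 0.0
```

>>> apply_moves(moves=[[[0.0289, -0.0109, 0], 6.84], [[0.0274, -0.0143, 0], 6.84], [[0.0255, -0.0174, 0], 6.84], [[0.0232, -0.0203, 0], 6.84], [[0.0207, -0.023, 0], 6.84]])

```text
time_s: 2.6
tcp_pos: [0.3875, 0.1626, 0.223]
ee_rot: [[-0.531, -0.847, 0.001], [-0.847, 0.531, 0.001], [-0.001, -0.0, -1.0]]
wrist_force: [1.4, -0.4, -1.3]
gripper_width: 0.022
gripper_force: 0.0
```

>>> apply_moves(moves=[[[0.0178, -0.0253, 0], 6.84], [[0.0146, -0.0272, 0], 6.84], [[0.0113, -0.0288, 0], 6.84], [[0.0078, -0.0299, 0], 6.84], [[0.0042, -0.0306, 0], 6.84]])

```text
time_s: 3.02
tcp_pos: [0.4482, 0.0203, 0.2229]
ee_rot: [[-0.916, -0.402, 0.001], [-0.402, 0.916, 0.0], [-0.001, -0.0, -1.0]]
wrist_force: [0.4, 0.1, -0.2]
gripper_width: 0.004
gripper_force: 0.0
```

>>> apply_moves(moves=[[[0.0005, -0.0309, 0], 6.84], [[-0.0032, -0.0307, 0], 6.84], [[-0.0068, -0.0301, 0], 6.84], [[0, 0, 0], 0]])

```text
time_s: 3.35
tcp_pos: [0.4856, -0.0669, 0.2224]
ee_rot: [[-0.999, -0.053, 0.0], [-0.053, 0.999, -0.001], [-0.0, -0.001, -1.0]]
wrist_force: [-0.6, 0.1, -0.1]
gripper_width: 0.008
gripper_force: 0.0
```

Run:
```python
from h import *
p,w,s=state();print(p,w,s["joints"],s["gripper_width"],s["time_s"])
w=w if w<0 else w-360
q=[*(AX+.041*u(183.5)),.067]
path=line(p,w,[q[0],q[1],.09],-176.5,4);path+=line(path[-1][0],-176.5,q,-176.5,4)
rows(path,p,w)
```

```text
[ 0.48561039 -0.06692121  0.22241697] -176.9881934038659 [ 1.12219930e+01  8.82336714e+00 -1.79670300e+01  7.26589598e-02
 -6.32027214e+01 -9.82429486e+01] 0.008405291277400334 3.35
[[[0.0006,0.001,0.0331],-0.12],
 [[0.0006,0.001,0.0331],-0.12],
 [[0.0006,0.001,0.0331],-0.12],
 [[0.0006,0.001,0.0331],-0.12],
 [[-0.0,0.0,0.0058],-0.0],
[[[-0.0,0.0,0.0057],-0.0],
 [[-0.0,0.0,0.0057],-0.0],
 [[-0.0,0.0,0.0058],-0.0],
```

>>> apply_moves(moves=[[[0.0006, 0.001, 0.0331], -0.1], [[0.0006, 0.001, 0.0331], -0.1], [[0.0006, 0.001, 0.033], 0], [[0.0006, 0, 0.033], 0], [[0, 0, 0], 0]])

```text
time_s: 3.77
tcp_pos: [0.4766, -0.0609, 0.085]
ee_rot: [[-0.998, -0.063, -0.013], [-0.063, 0.998, -0.001], [0.013, -0.0, -1.0]]
wrist_force: [-0.2, 0.1, -0.6]
gripper_width: 0.006
gripper_force: 0.0
```

Run:
```python
from h import *
p,w,s=state();print(p,w,AX+.041*u(183.5),s["time_s"])
P=shot("side","s1.png");T=shot("top","t1.png")
a=cv2.resize(P["frame"][200:300,290:440],(600,400),interpolation=3);b=cv2.resize(T["frame"][225:325,255:355],(400,400),interpolation=3)
cv2.imwrite("pics/m1.png",cv2.resize(np.hstack([a,b]),(800,320)))
```

```text
[ 0.47660354 -0.06088585  0.08498208] -176.3649558568141 [ 0.48307647 -0.06320299] 3.7667
```

View pics/m1.png

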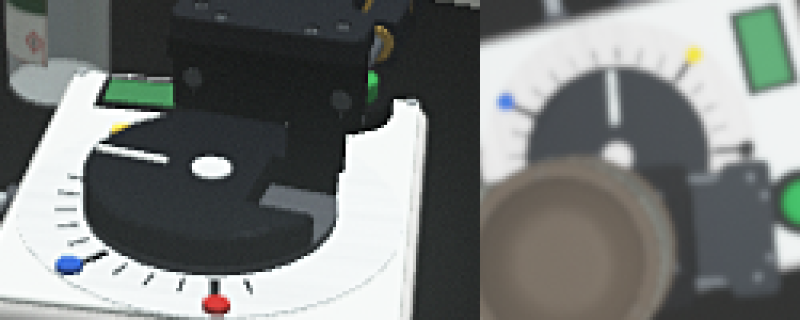

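Left is the side view: the fingers hang over the notch, and they look biased to its far (-y) and outer side, at crop (320,160). Right is the top view, where the wrist hides the notch. I re-read the settled pose.

Run:
```python
from h import *
p,w,s=state();print(p,w,s["joint_velocities"],s["time_s"])
P=shot("side")
K=lambda X:(project(P,X)-[290,200])*3.2
print("tcp px in view",K(p),"notch",K([*(AX+.04*u(183.5)),.077]), "axis",K([*AX,.077]),"red pin",K([*(AX+.081*u(113.24)),.060]),"start",K([.4947,-.1773,.0765]))
for q in models.place_of(P,"notch")[:1]:print(np.array(q["at"])*[640,480],q["confidence"])
```

```text
[ 0.48153284 -0.06052256  0.09042333] -176.23419025478552 [ 0.05339603 -2.49384107  3.00781999  0.70402337  0.14584072 -0.03118046] 3.8667
tcp px in view [303.57730631 161.71982335] notch [298.32704244 184.28026539] axis [212.59486156 168.04728621] red pin [217.42236651 300.00505125] start [352.73927469  76.50645057]
[381.376 258.096] 0.77
```

>>> apply_moves(moves=[[[-0.0006, -0.002, 0.006], -0.1], [[-0.0006, -0.002, 0.006], -0.1], [[0, 0, 0.006], 0], [[0, 0, 0.0054], 0], [[0, 0, 0], 0]])

```text
time_s: 4.38
tcp_pos: [0.4821, -0.0646, 0.0658]
ee_rot: [[-0.998, -0.068, -0.002], [-0.068, 0.998, -0.0], [0.002, -0.0, -1.0]]
wrist_force: [-0.9, 0.0, -0.8]
gripper_width: 0.004
gripper_force: 0.0
```

```bash
cat >> h.py <<'E'
def arc(f0,f1,n,off=.007,z=.067,rad=.040,extra=0.):
    o=[]
    for i in range(1,n+1):
        f=f0+(f1-f0)*i/n
        o.append((np.array([*(AX+rad*u(f)+off*u(f+90)),z]),f-360+extra))
    return o
E
python3 - <<'E'
from h import *
P=shot("side");P=shot("side")
p,w,s=state();print(p,w,s["wrist_force"],s["time_s"])
rows([(np.array([*(AX+.04*u(183.5)+.005*u(273.5)),.067]),-176.5)]*2+arc(184,285,23),p,w)
E
```

```text
[ 0.48282763 -0.06455085  0.06664318] -176.1005062539371 [ 0.51069633 -0.99645635  0.13578531] 4.4833
[[[-0.0013,-0.0037,-0.0004],0.4],
 [[-0.0,0.0,-0.0],-0.0],
 [[-0.0007,-0.0054,-0.0],-4.89],
 [[-0.0007,-0.003,-0.0],-4.39],
 [[-0.0007,-0.003,-0.0],-4.39],
[[[-0.0007,-0.003,-0.0],-4.39],
 [[-0.0007,-0.003,-0.0],-4.39],
 [[-0.0007,-0.003,-0.0],-4.39],
 [[-0.0007,-0.003,-0.0],-4.39],
 [[-0.0007,-0.003,-0.0],-4.39],
[[[-0.0007,-0.003,-0.0],-4.39],
 [[-0.0007,-0.003,-0.0],-4.39],
 [[-0.0007,-0.003,-0.0],-4.39],
 [[-0.0007,-0.003,-0.0],-4.39],
 [[-0.0007,-0.003,-0.0],-4.39],
[[[-0.0007,-0.003,-0.0],-4.39],
 [[-0.0007,-0.003,-0.0],-4.39],
 [[-0.0007,-0.003,-0.0],-4.39],
 [[-0.0007,-0.003,-0.0],-4.39],
 [[-0.0007,-0.003,-0.0],-4.39],
[[[-0.0007,-0.003,-0.0],-4.39],
 [[-0.0007,-0.003,-0.0],-4.39],
 [[-0.0007,-0.003,-0.0],-4.39],
 [[-0.0007,-0.003,-0.0],-4.39],
 [[-0.0007,-0.003,-0.0],-4.39],
```

>>> apply_moves(moves=[[[-0.0013, -0.0037, 0], 0.4], [[-0.0007, -0.0054, 0], -4.9], [[-0.0007, -0.003, 0], -4.4], [[-0.0007, -0.003, 0], -4.4], [[-0.0007, -0.003, 0], -4.4]])

```text
time_s: 4.9
tcp_pos: [0.4896, -0.0819, 0.0672]
ee_rot: [[-0.929, -0.371, -0.0], [-0.371, 0.929, 0.0], [0.0, 0.0, -1.0]]
wrist_force: [-1.3, 1.3, 1.2]
gripper_width: 0.004
gripper_force: 0.8
```

>>> apply_moves(moves=[[[-0.0007, -0.003, 0], -4.4], [[-0.0007, -0.003, 0], -4.4], [[-0.0007, -0.003, 0], -4.4], [[-0.0007, -0.003, 0], -4.4], [[0, 0, 0], 0]])

```text
time_s: 5.32
tcp_pos: [0.4981, -0.0913, 0.0671]
ee_rot: [[-0.775, -0.633, 0.0], [-0.633, 0.775, -0.0], [-0.0, -0.0, -1.0]]
wrist_force: [-0.5, -0.1, 0.2]
gripper_width: 0.004
gripper_force: 0.0
```

Run:
```python
from h import *
P=shot("side","s2.png");P=shot("side","s2.png")
p,w,s=state();print(p,w,s["wrist_force"],s["time_s"])
d=p[:2]-AX;f=(w+360)%360;print("f",f,"rad",d@u(f),"off",d@u(f+90))
for t in("index_aim","notch"):
    for q in models.place_of(P,t)[:1]:
        X=onplane(P,q["at"],.077)[:2]-AX;print(t,q["confidence"],np.degrees(np.arctan2(X[1],X[0])),np.linalg.norm(X))
b=cv2.resize(P["frame"][200:320,270:430],(800,600),interpolation=3);cv2.imwrite("pics/m2.png",b)
```

```text
[ 0.49805113 -0.09106636  0.06713506] -140.93340069074216 [ 0.25603066 -0.51375197  0.20044463] 5.4167
f 219.06659930925784 rad 0.03928464790730551 off 0.007223279634537906
notch 0.71 -162.57518781413114 0.03563209929587004
```

View pics/m2.png

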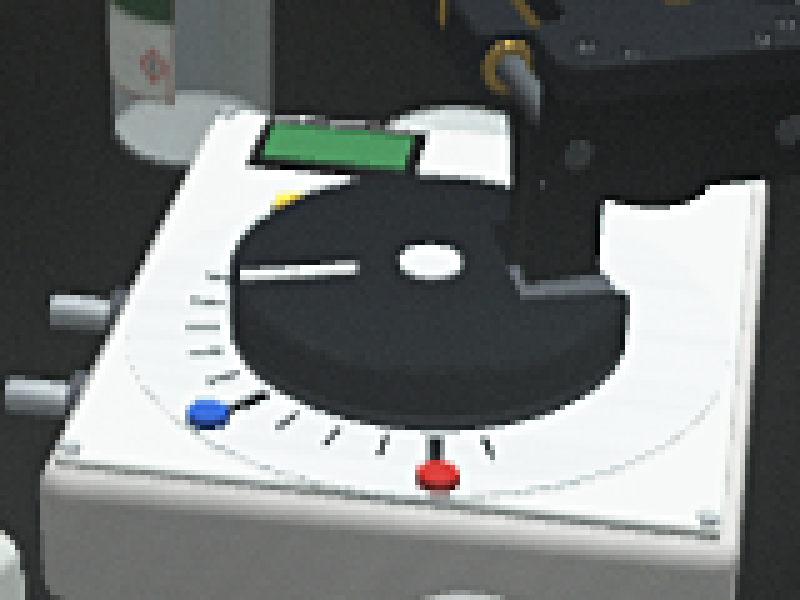

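The side crop shows the index line from (358,267) to (240,273). The red pin is at (437,475) and the fingers are in the notch, so the dial is following. I add an automatic index measurement and plan the rest of the arc.

```bash
cat >> h.py <<'E'
def index_angle(P,hint,z=.077,w=25):
    """world angle of white index line, by sampling the dial plane in polar form"""
    rr=np.arange(.022,.054,.0005);aa=np.arange(hint-w,hint+w,.25)
    A,Rr=np.meshgrid(np.radians(aa),rr)
    X=np.stack([AX[0]+Rr*np.cos(A),AX[1]+Rr*np.sin(A),np.full_like(A,z)],-1).reshape(-1,3)
    uv=np.array([project(P,x) for x in X],np.float32).reshape(*A.shape,2)
    g=cv2.remap(cv2.cvtColor(P["frame"],cv2.COLOR_BGR2GRAY),uv[...,0],uv[...,1],cv2.INTER_LINEAR).astype(float)
    m=g.mean(0);k=np.clip(m-np.median(m)-.4*(m.max()-np.median(m)),0,None)
    # line fit in plane as well: offset-free direction
    W=np.clip(g-np.median(g)-60,0,None);xy=X[:,:2]-AX;ww=W.ravel()
    c=(xy*ww[:,None]).sum(0)/ww.sum();ev,V=np.linalg.eigh(((xy-c)*ww[:,None]).T@(xy-c));d=V[:,1];d*=np.sign(d@u(hint))
    return (aa*k).sum()/k.sum(),m.max(),np.degrees(np.arctan2(d[1],d[0]))
E
python3 - <<'E'
from h import *
P=shot("side");h=25
print(index_angle(P,h))
p,w,s=state();f=(w+360)%360
rows(arc(f,286,15),p,w)
E
```

```text
(np.float64(30.093982353120502), np.float64(236.796875), np.float64(32.61376944668148))
[[[-0.0,-0.0032,0.0001],-4.46],
 [[-0.0007,-0.0031,-0.0],-4.46],
 [[-0.0007,-0.0031,-0.0],-4.46],
 [[-0.0007,-0.0031,-0.0],-4.46],
 [[-0.0007,-0.0031,-0.0],-4.46],
[[[-0.0007,-0.0031,-0.0],-4.46],
 [[-0.0007,-0.0031,-0.0],-4.46],
 [[-0.0007,-0.0031,-0.0],-4.46],
 [[-0.0007,-0.0031,-0.0],-4.46],
 [[-0.0007,-0.0031,-0.0],-4.46],
[[[-0.0007,-0.0031,-0.0],-4.46],
 [[-0.0007,-0.0031,-0.0],-4.46],
 [[-0.0007,-0.0031,-0.0],-4.46],
 [[-0.0007,-0.0031,-0.0],-4.46],
 [[-0.0007,-0.0031,-0.0],-4.46],
```

>>> apply_moves(moves=[[[0, -0.0032, 0], -4.4], [[-0.0007, -0.0031, 0], -4.4], [[-0.0007, -0.0031, 0], -4.4], [[-0.0007, -0.0031, 0], -4.4], [[-0.0007, -0.0031, 0], -4.4]])

```text
time_s: 5.98
tcp_pos: [0.5104, -0.099, 0.067]
ee_rot: [[-0.479, -0.878, -0.001], [-0.878, 0.479, 0.0], [0.0, 0.001, -1.0]]
wrist_force: [-2.1, 1.9, 1.5]
gripper_width: 0.012
gripper_force: 0.8
```

>>> apply_moves(moves=[[[-0.0007, -0.0031, 0], -4.4], [[-0.0007, -0.0031, 0], -4.4], [[-0.0007, -0.0031, 0], -4.4], [[-0.0007, -0.0031, 0], -4.4], [[-0.0007, -0.0031, 0], -4.4]])

```text
time_s: 6.4
tcp_pos: [0.5256, -0.1013, 0.0667]
ee_rot: [[-0.116, -0.993, -0.003], [-0.993, 0.116, -0.0], [0.0, 0.003, -1.0]]
wrist_force: [-1.9, -1.1, 0.8]
gripper_width: 0.005
gripper_force: 0.7
```

Run:
```python
from h import *
P=shot("side");P=shot("side");T=shot("top")
p,w,s=state();f=(w+360)%360;d=p[:2]-AX
print("f",f,"rad",d@u(f),"off",d@u(f+90),p[2],s["wrist_force"],s["time_s"])
print(index_angle(P,f-189),index_angle(T,f-189))
rows(arc(f,298,8),p,w)
```

```text
f 263.0593059921465 rad 0.039779544418591745 off 0.00748266722332349 0.06682715996666065 [-0.65320615  0.36169753  0.74983297] 6.55
(np.float64(73.05726406448777), np.float64(251.765625), np.float64(75.82127647190674)) (np.float64(91.744250761993), np.float64(190.96875), np.float64(nan))
[[[-0.0004,-0.0025,-0.0002],-4.37],
 [[-0.0006,-0.003,-0.0],-4.37],
 [[-0.0006,-0.003,-0.0],-4.37],
 [[-0.0006,-0.003,-0.0],-4.37],
 [[-0.0006,-0.003,-0.0],-4.37],
[[[-0.0006,-0.003,-0.0],-4.37],
 [[-0.0006,-0.003,-0.0],-4.37],
 [[-0.0006,-0.003,-0.0],-4.37],h.py:51: RuntimeWarning: invalid value encountered in divide
  c=(xy*ww[:,None]).sum(0)/ww.sum();ev,V=np.linalg.eigh(((xy-c)*ww[:,None]).T@(xy-c));d=V[:,1];d*=np.sign(d@u(hint))
```

>>> apply_moves(moves=[[[-0.0004, -0.0025, 0], -4.4], [[-0.0006, -0.003, 0], -4.4], [[-0.0006, -0.003, 0], -4.4], [[-0.0006, -0.003, 0], -4.4], [[-0.0006, -0.003, 0], -4.4]])

```text
time_s: 6.97
tcp_pos: [0.5401, -0.098, 0.0668]
ee_rot: [[0.263, -0.965, -0.002], [-0.965, -0.263, -0.0], [-0.0, 0.002, -1.0]]
wrist_force: [-2.2, -0.4, 0.2]
gripper_width: 0.005
gripper_force: 0.7
```

>>> apply_moves(moves=[[[-0.0006, -0.003, 0], -4.4], [[-0.0006, -0.003, 0], -4.4], [[-0.0006, -0.003, 0], -4.2], [[0, 0, 0], 0]])

```text
time_s: 7.3
tcp_pos: [0.5487, -0.0929, 0.0668]
ee_rot: [[0.472, -0.882, -0.0], [-0.882, -0.472, -0.0], [-0.0, 0.0, -1.0]]
wrist_force: [-0.0, -0.3, 0.0]
gripper_width: 0.007
gripper_force: 0.1
```

Run:
```python
from h import *
P=shot("side","s3.png");P=shot("side","s3.png");T=shot("top","t3.png")
p,w,s=state();f=(w+360)%360;d=p[:2]-AX
print("f",f,"rad",d@u(f),"off",d@u(f+90),p[2],s["wrist_force"],s["time_s"])
print(index_angle(P,f-189))
b=cv2.resize(P["frame"][230:310,310:410],(500,400),interpolation=3);a=cv2.resize(T["frame"][215:335,245:365],(400,400),interpolation=3)
b=cv2.resize(b,(400,320));cv2.imwrite("pics/m3.png",np.hstack([a,cv2.copyMakeBorder(b,0,80,0,0,0)]))
```

```text
f 298.0502411539221 rad 0.040176792637803736 off 0.006656393998291475 0.0669875986949225 [ 0.05535675  0.55521201 -0.44676955] 7.45
(np.float64(107.77046569182887), np.float64(252.609375), np.float64(109.05866646578103))
```

View pics/m3.png

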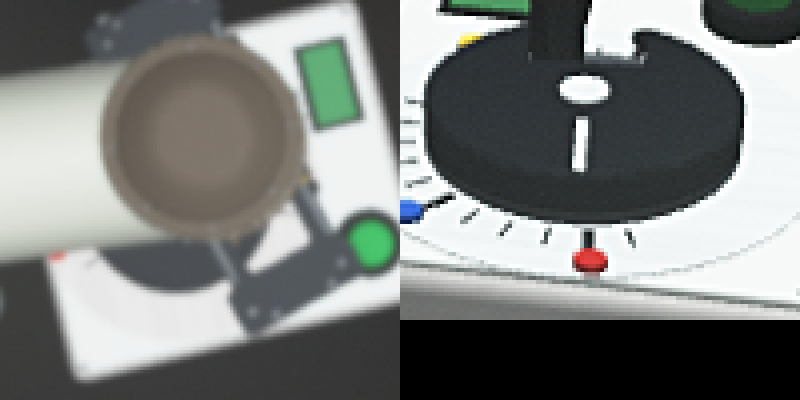

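The top view is mostly hidden by the wrist. In the side view the index runs (583,118) to (580,170), and the red line and pin are at (588,235) and (591,262), so about 4–5° is left. I refine the measurement against the hub and pin seen in the same view.

```bash
cat >> h.py <<'E'
def blob(m,near):
    n,l,st,c=cv2.connectedComponentsWithStats(m.astype(np.uint8));
    k=[i for i in range(1,n) if st[i,4]>=4];k=min(k,key=lambda i:np.hypot(*(c[i]-near)));return c[k],st[k,4]
def rel(P):
    """index and red-pin angle about the hub, all from this one view"""
    I=P["frame"].astype(int);B,G,Rd=I[...,0],I[...,1],I[...,2];mn=I.min(-1)
    hub,ha=blob(mn>130,project(P,[*AX,.077]))
    red,ra=blob((Rd>120)&(G<90)&(B<90),project(P,[*(AX+.081*u(113.24)),.059]))
    f=lambda c,z:onplane(P,((c[0])/640,(c[1])/480),z)[:2]
    h=f(hub,.077);q=f(red,.059)
    global AX_;AX_=h
    old=AX.copy();AX[:]=h;a=index_angle(P,112,w=15);AX[:]=old
    d=q-h;return dict(hub=h,ha=ha,pin=q,ra=ra,rad=np.linalg.norm(d),pin_ang=np.degrees(np.arctan2(d[1],d[0])),idx=a)
E
python3 - <<'E'
from h import *
for k in range(2): print(rel(shot("side")))
P=shot("side")
for t in("index_aim","pin_red"):
    for q in models.place_of(P,t)[:1]:print(t,q["confidence"],np.array(q["at"])*[640,480])
p,w,s=state();f=(w+360)%360
rows(arc(f,301.5,2),p,w)
E
```

```text
{'hub': array([ 0.52566865, -0.06185612]), 'ha': np.int32(72), 'pin': array([0.49280491, 0.01398551]), 'ra': np.int32(29), 'rad': np.float64(0.08265577451173453), 'pin_ang': np.float64(113.42808292481348), 'idx': (np.float64(109.49240069174866), np.float64(253.453125), np.float64(109.07120115427232))}
{'hub': array([ 0.52566865, -0.06185612]), 'ha': np.int32(72), 'pin': array([0.49295967, 0.01411364]), 'ra': np.int32(30), 'rad': np.float64(0.08271204101239922), 'pin_ang': np.float64(113.29442068055553), 'idx': (np.float64(109.49040503363076), np.float64(253.421875), np.float64(109.09585923948288))}
index_aim 0.69 [353.792 293.28 ]
pin_red 0.37 [356.032 294.192]
[[[-0.0005,-0.0016,0.0],-1.67],
 [[-0.0002,-0.0012,-0.0],-1.67],
```

>>> apply_moves(moves=[[[-0.0005, -0.0016, 0], -1.7], [[-0.0002, -0.0012, 0], -1.7], [[0, 0, 0], 0]])

```text
time_s: 7.95
tcp_pos: [0.5508, -0.0912, 0.0669]
ee_rot: [[0.524, -0.852, -0.0], [-0.852, -0.524, -0.0], [-0.0, 0.0, -1.0]]
wrist_force: [-0.4, -0.6, -0.9]
gripper_width: 0.008
gripper_force: 0.4
```

Run:
```python
from h import *
P=shot("side")
for k in range(2): print(rel(shot("side")))
p,w,s=state();f=(w+360)%360;d=p[:2]-AX;print(f,d@u(f),d@u(f+90),s["wrist_force"],s["time_s"])
```

```text
{'hub': array([ 0.52566865, -0.06185612]), 'ha': np.int32(72), 'pin': array([0.49295967, 0.01411364]), 'ra': np.int32(30), 'rad': np.float64(0.08271204101239922), 'pin_ang': np.float64(113.29442068055553), 'idx': (np.float64(112.92436181564474), np.float64(253.640625), np.float64(113.42233434158796))}
{'hub': array([ 0.52566865, -0.06185612]), 'ha': np.int32(72), 'pin': array([0.49295967, 0.01411364]), 'ra': np.int32(30), 'rad': np.float64(0.08271204101239922), 'pin_ang': np.float64(113.29442068055553), 'idx': (np.float64(112.91808019052921), np.float64(253.59375), np.float64(113.41952767649808))}
301.53704212529067 0.040004003106227634 0.006857157701134665 [-1.65888043  0.72981814  0.69619315] 8.1
```

The index is within about 0.5° of the red line. I back off from the wall, lift, and move over the button.

>>> apply_moves(moves=[[[0, 0.002, 0], 0], [[0, 0.003, 0], 0], [[0, 0, -0.01], 0], [[0, 0, -0.03], 0], [[0, 0, -0.033], 0]])

```text
time_s: 8.52
tcp_pos: [0.5454, -0.0939, 0.1398]
ee_rot: [[0.524, -0.852, -0.004], [-0.852, -0.524, -0.0], [-0.002, 0.004, -1.0]]
wrist_force: [-0.2, 1.4, 0.5]
gripper_width: 0.006
gripper_force: 0.0
```

Run:
```python
from h import *
p,w,s=state();print(p,w,s["time_s"]); print(rel(shot("side")))
rows(line(p,w,[.495,-.177,.12],w,4),p,w)
```

```text
[ 0.54540638 -0.09393149  0.13983089] -58.42024496999411 8.5167
{'hub': array([ 0.52566865, -0.06185612]), 'ha': np.int32(72), 'pin': array([0.49295967, 0.01411364]), 'ra': np.int32(30), 'rad': np.float64(0.08271204101239922), 'pin_ang': np.float64(113.29442068055553), 'idx': (np.float64(112.91872320842808), np.float64(253.609375), np.float64(113.42102426210847))}
[[[0.0111,0.0216,0.005],-0.0],
 [[0.0111,0.0216,0.005],-0.0],
 [[0.0111,0.0216,0.005],-0.0],
 [[0.0111,0.0216,0.005],-0.0],
```

>>> apply_moves(moves=[[[0.0111, 0.0216, 0.005], 0], [[0.0111, 0.0216, 0.005], 0], [[0.0111, 0.0216, 0.005], 0], [[0.0111, 0.0216, 0.005], 0], [[0, 0, 0], 0]])

```text
time_s: 8.98
tcp_pos: [0.4936, -0.1789, 0.1197]
ee_rot: [[0.521, -0.854, -0.002], [-0.854, -0.521, 0.0], [-0.001, 0.002, -1.0]]
wrist_force: [0.2, 0.2, 0.4]
gripper_width: 0.001
gripper_force: 0.0
```

Run:
```python
from h import *
P=shot("side");P=shot("side","s4.png");T=shot("top","t4.png")
p,w,s=state();print(p,w,s["time_s"])
print(rel(P))
try: print(rel(T))
except Exception as e: print(e)
a=cv2.resize(T["frame"][215:335,245:385],(466,400),interpolation=3);b=cv2.resize(P["frame"][200:320,300:420],(334,334),interpolation=3)
cv2.imwrite("pics/m4.png",np.hstack([a,cv2.copyMakeBorder(b,0,66,0,0,0)]))
```

```text
[ 0.49704954 -0.17699939  0.12076705] -58.42429839801899 9.1333
{'hub': array([ 0.52566865, -0.06185612]), 'ha': np.int32(72), 'pin': array([0.49280491, 0.01398551]), 'ra': np.int32(29), 'rad': np.float64(0.08265577451173453), 'pin_ang': np.float64(113.42808292481348), 'idx': (np.float64(112.91980564265324), np.float64(253.640625), np.float64(113.40653022653835))}
{'hub': array([ 0.48521212, -0.09462084]), 'ha': np.int32(3214), 'pin': array([ 0.69781287, -0.24692634]), 'ra': np.int32(841), 'rad': np.float64(0.26152637104585397), 'pin_ang': np.float64(-35.61751324643961), 'idx': (np.float64(111.57328555368184), np.float64(231.5625), np.float64(nan))}h.py:51: RuntimeWarning: invalid value encountered in divide
  c=(xy*ww[:,None]).sum(0)/ww.sum();ev,V=np.linalg.eigh(((xy-c)*ww[:,None]).T@(xy-c));d=V[:,1];d*=np.sign(d@u(hint))
```

View pics/m4.png

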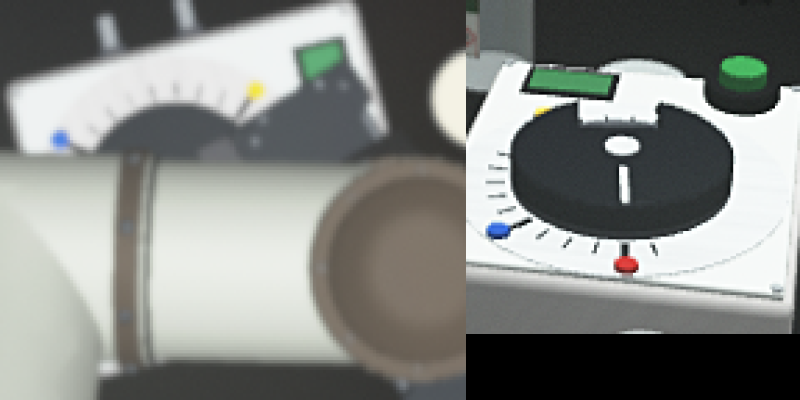

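The side view shows the index (622,165)–(627,203) pointing at the red line and pin at (625,247) and (627,265). The top view is blocked by the forearm, so I pull back briefly for an independent top check before pressing.

>>> apply_moves(moves=[[[-0.0086, 0.0379, 0], 0], [[-0.0086, 0.0379, 0], 0], [[-0.0086, 0.0379, 0], 0], [[-0.0086, 0.0379, 0], 0], [[0, 0, 0], 0]])

```text
time_s: 9.55
tcp_pos: [0.3433, -0.2264, 0.1197]
ee_rot: [[0.522, -0.853, -0.004], [-0.853, -0.522, 0.002], [-0.004, 0.002, -1.0]]
wrist_force: [0.6, 0.1, -0.0]
gripper_width: 0.0
gripper_force: 0.0
```

Run:
```python
from h import *
P=shot("side");T=shot("top","t5.png")
print(rel(T))
p,w,s=state();print(p,w,s["time_s"])
rows(line(p,w,[.495,-.177,.12],w,4),p,w)
a=cv2.resize(T["frame"][215:335,235:395],(800,600),interpolation=3);cv2.imwrite("pics/m5.png",a)
```

```text
{'hub': array([ 0.52493869, -0.06051084]), 'ha': np.int32(86), 'pin': array([ 0.69778123, -0.24695031]), 'ra': np.int32(840), 'rad': np.float64(0.254232617267083), 'pin_ang': np.float64(-47.16730802669428), 'idx': (np.float64(113.70248936729364), np.float64(210.015625), np.float64(113.2925215864701))}
[ 0.34946069 -0.22702755  0.12090234] -58.400194322477034 9.65
[[[0.0084,-0.0375,0.0002],-0.0],
 [[0.0084,-0.0375,0.0002],-0.0],
 [[0.0084,-0.0375,0.0002],-0.0],
 [[0.0084,-0.0375,0.0002],-0.0],
```

View pics/m5.png

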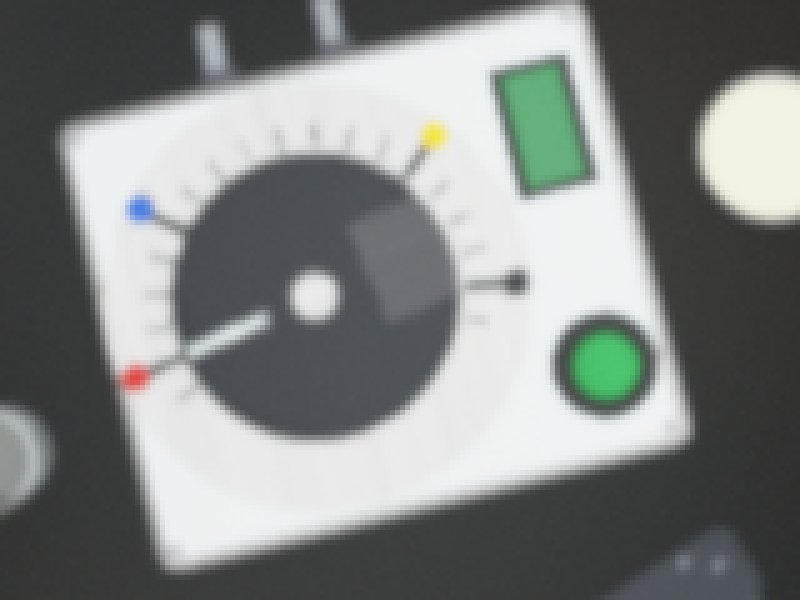

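The top view shows the index line (268,318)–(190,352) collinear with the red scale line and pin (133,378). That is 113.3–113.7° against a target of 113.2°. Back to the button to press it.

>>> apply_moves(moves=[[[0.0084, -0.0375, 0], 0], [[0.0084, -0.0375, 0], 0], [[0.0084, -0.0375, 0], 0], [[0.0084, -0.0375, 0], 0], [[0, 0, 0], 0]])

```text
time_s: 10.07
tcp_pos: [0.5037, -0.1747, 0.1205]
ee_rot: [[0.529, -0.848, 0.007], [-0.848, -0.529, -0.002], [0.005, -0.005, -1.0]]
wrist_force: [0.6, -0.1, 1.0]
gripper_width: 0.006
gripper_force: 0.0
```

>>> apply_moves(moves=[[[0, 0, 0.016], 0], [[0, 0, 0.016], 0], [[0, 0, 0], 0], [[0, 0, 0], 0]])

```text
time_s: 10.4
tcp_pos: [0.4954, -0.1763, 0.0875]
ee_rot: [[0.525, -0.851, -0.001], [-0.851, -0.525, -0.0], [-0.0, 0.001, -1.0]]
wrist_force: [0.1, -0.2, 0.3]
gripper_width: 0.009
gripper_force: 0.0
```

Run:
```python
from h import *
p,w,s=state();print(p,w,s["wrist_force"],s["time_s"])
rows([(np.array([.495,-.177,.08]),w)],p,w)
```

```text
[ 0.49539622 -0.17634148  0.08751041] -58.300164105572605 [ 0.10757385 -0.24343298  0.33340851] 10.4
[[[0.0004,0.0007,0.0075],-0.0],
```

Well centred, so I go down in steps and watch the force.

>>> apply_moves(moves=[[[0, 0.0005, 0.004], 0], [[0, 0, 0.004], 0], [[0, 0, 0.002], 0], [[0, 0, 0], 0], [[0, 0, 0], 0]])

```text
time_s: 10.82
tcp_pos: [0.4945, -0.1773, 0.0785]
ee_rot: [[0.524, -0.852, 0.001], [-0.852, -0.524, -0.0], [0.001, -0.001, -1.0]]
wrist_force: [-0.5, 1.3, 1.8]
gripper_width: 0.002
gripper_force: 0.7
```

>>> apply_moves(moves=[[[0, 0, 0.002], 0], [[0, 0, 0.001], 0], [[0, 0, 0], 0], [[0, 0, 0], 0]])

```text
time_s: 11.15
tcp_pos: [0.4946, -0.1773, 0.0753]
ee_rot: [[0.524, -0.852, 0.001], [-0.852, -0.524, -0.0], [0.001, -0.001, -1.0]]
wrist_force: [-0.2, 1.1, 2.6]
gripper_width: 0.006
gripper_force: 1.6
```

>>> apply_moves(moves=[[[0, 0, 0.002], 0], [[0, 0, 0.001], 0], [[0, 0, 0], 0], [[0, 0, 0], 0]])

```text
time_s: 11.48
tcp_pos: [0.4946, -0.1774, 0.0724]
ee_rot: [[0.524, -0.852, 0.001], [-0.852, -0.524, -0.0], [0.001, -0.001, -1.0]]
wrist_force: [-0.2, 1.5, 5.7]
gripper_width: 0.003
gripper_force: 2.9
```

>>> apply_moves(moves=[[[0, 0, 0.001], 0], [[0, 0, 0.001], 0], [[0, 0, 0], 0], [[0, 0, 0], 0]])

```text
time_s: 11.82
tcp_pos: [0.4947, -0.1774, 0.0722]
ee_rot: [[0.525, -0.851, 0.001], [-0.851, -0.525, -0.001], [0.001, -0.001, -1.0]]
wrist_force: [-4.7, 3.2, 16.2]
gripper_width: 0.004
gripper_force: 8.3
```

The button is bottomed (16 N). I release and retreat clear.

>>> apply_moves(moves=[[[0, 0, -0.004], 0], [[0, 0, -0.008], 0], [[0, 0, -0.02], 0], [[0, 0, -0.03], 0], [[0, 0, 0], 0]])

```text
time_s: 12.23
tcp_pos: [0.497, -0.178, 0.1366]
ee_rot: [[0.525, -0.851, 0.008], [-0.851, -0.525, -0.002], [0.006, -0.006, -1.0]]
wrist_force: [0.9, -0.0, 0.2]
gripper_width: 0.005
gripper_force: 0.0
```

>>> apply_moves(moves=[[[-0.0086, 0.0379, 0], 0], [[-0.0086, 0.0379, 0], 0], [[-0.0086, 0.0379, 0], 0], [[-0.0086, 0.0379, 0], 0], [[0, 0, 0], 0]])

```text
time_s: 12.65
tcp_pos: [0.3392, -0.2272, 0.1307]
ee_rot: [[0.52, -0.854, -0.006], [-0.854, -0.52, 0.003], [-0.006, 0.004, -1.0]]
wrist_force: [-0.4, 0.8, -0.5]
gripper_width: 0.007
gripper_force: 0.0
```

Run:
```python
from h import *
P=shot("side");P=shot("side");T=shot("top","t6.png")
print(rel(P)["idx"],rel(T)["idx"])
o=[(n,models.place_of(q,"start_top")[:1]) for n,q in(("s",P),("t",T))]
print(tri([ray(q,x[1][0]["at"]) for q,x in zip((P,T),o)]))
for t in("beaker_50","petri_1","sample_jar_1"):print(t,np.array(models.place_of(T,t)[0]["at"])*[640,480])
s=r.sense();print(s["tcp_pos"],s["wrist_force"],s["time_s"])
```

```text
(np.float64(112.91936819988067), np.float64(253.609375), np.float64(113.41979163920107)) (np.float64(113.7042135771117), np.float64(209.84375), np.float64(113.30984511121011))
[ 0.49760606 -0.17432597  0.07873434]
beaker_50 [232.832 304.8  ]
petri_1 [385.408 245.904]
sample_jar_1 [381.824 198.192]
[ 0.34787066 -0.22716689  0.13176182] [ 0.30796235  0.04943138 -0.25784853] 13.05
```

The dial hasn't moved, the button is up, and the beaker, dish and jar are where they were, so I hand in.

```bash
python3 -c "
from station import r
print(r.finish_job())"
```

```text
the job is handed in; nothing more can be done
None
```

The dial is on the red line, within about 0.5° in both camera views. After setting it I pressed the green button fully (16 N at the stop) and it came back up. The beaker, dish and jar were left alone, and the job was handed in at about 13 s.

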